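# Lay out the PCR hood

### The arm

A 6-joint arm with a two-finger parallel gripper is mounted at the origin on the work surface. World frame = base frame: x ahead of the robot, y to its left, z up, the work surface at z = 0. Lengths are in m, angles in degrees, forces in N, time in s.
With the tool pointing down it reaches from about 0.3 to 0.75 m from the base axis. Payload 8.5 kg.
Tool frame: the origin (TCP) lies at the very end of the fingers, on their centre line; the grasp point (between the pads) lies 19 mm behind it; z points along the fingers, y is the direction in which the jaws open and shut (so a half turn about z gives the same grasp; the last joint's range is limited). The gripper opens to 85 mm and grips with 20 to 120 N. Pads are 22 mm wide; open, the fingers measure 114 mm over their backs; the gripper's body (76 mm by 85 mm) begins 54 mm behind the grasp point. The pads swing forward as they close: fully open they stand 13 mm farther back than shut.
Start: joints at [50.69, 21.807, 74.336, -0, 83.858, -12.336], TCP at [0.249, 0.49, 0.231] pointing down, gripper open.
Joint ranges: [-178.18, 178.18], [-50.72, 133.34], [12.68, 142.11], [-81.47, 261.47], [9.98, 163.14], [-165.26, 165.26]. Speed limits (degrees/s): [136.94, 136.94, 180, 180, 180, 180].

### API

Orientations are given as a 3x3 rotation matrix whose columns are the frame's x, y, z axes.
In Python, from rig import status, vision, env gives the robot as it stands.
- The arm moves only by the tool send_rows, never from a script. Its argument "targets" is a list of rows, each a list of 7 numbers: the shift along the tool's x, y, z in units of 50 mm (1.0 is 50 mm), then the turn, a rotation vector about the tool's x, y, z in units of 8 degrees (1.0 is 8 degrees), then the finger opening in mm, from 0 to 85.4. A call has 1 to 5 rows; each row is the pose to reach, as a shift and turn from the pose commanded when the call began, along the tool's axes at that moment; what a row does not reach only later rows make up. A row lasts 1/8 s, in which the tool goes at most 62.5 mm and 10.7 degrees, less where a joint would pass 70% of its speed; a pose out of reach is approached as far as the arm can. A call with a gripper value outside its range is refused whole. The fingers move at their own pace and stop on an object; "grip_force" is the grip in N (left out, the last holds). Time passes only in rows, so rows that repeat a pose let the fingers close. It gives the time, the measured TCP pose, the force and the opening at its end, in the units of the state.
- status.observe(): the state, without advancing time (a new reading comes with each control period).
- vision.get_image(name): name is "scene" or "top"; returns (picture, depth): 384x512x3 uint8, red, green, blue; 384x512 float32, m along the optical axis (not along the pixel's ray), 0 where there is no reading.
- vision.camera_model(name): a dict with "camera_matrix" (3x3 intrinsics, pixels), "view" (4x4, takes a point from world to camera coordinates). Camera axes: x right, y down, z forward; pixel columns grow to the right and rows downward; lengths in m; the calibration is good to about 2 mm. A picture is of the moment at which its call begins. camera_model takes no time and is no camera call.
- env.close_job(): hands the job in, once; it reports no verdict.
Trained networks look in the newest picture that a camera, given by its name, has taken for a name from the list of things; names that differ only in an ending like _2 or _b are one class to them, and where a whole thing is asked for, a point or a joint stands for the part that bears it (a point fixed in the world has none). Each returns a list of dicts, best first, with "p" (0 to 1); they miss things now and then, are a little off and sometimes report something else, mostly with a low value. They report only what shows in the picture. A call takes as long as a camera call. They do not tell look-alikes from the thing itself.
- vision.masks_of(camera, label): "pixels" (384x512 bool, what is visible of it) and "extent" ([left, top, right, bottom] in pixels, round what is visible of it).
The state is a dict: "time_s": time; "q": joint angles; "qvel": joint speeds; "joint_efforts": joint torques, N m; "position": TCP position; "tool_rot": TCP orientation; "ft_force": force on the tool from outside, world axes, zero at the start; "wrist_torque": the same for the moment, N m; "grip_width": finger opening in m.
Only numpy, scipy, OpenCV 4.12 (cv2) and the standard library are available. Lean on these libraries where they do the work, as an engineer would, in place of code of your own. Each camera call takes 0.05 s, during which the arm holds its last target.

### The job

Lay out the hood for the next run, with front and behind as seen from the robot (behind is farther from it). Stand the cooling block midway between the tube rack and the vortex mixer, in line with them, and the stout reagent bottle straight behind the block with a gap of three to four centimetres; put the closed tip box centred in front of the tube rack, again with a gap of three to four centimetres, and the low strip rack centred on top of the tip box. Set block, tip box and strip rack square, their long sides parallel to the tube rack's long side, everything upright, and leave the slim bottle, the open tip box, the round tube stand and the pipette where they are.

Things in the scene. Friction and masses are not known exactly. Their poses are not given: they have to be found in the camera images.
- tube_rack: Target, fixed: rack of small capped tubes, a clear upper plate over a white base, 60 mm (its x) by 110 mm (its y, the long side), 46 mm high to the caps. Origin at the centre of its underside. Its x axis points away from the robot to within 0.1 rad, so its front, the robot's side, is its -x face. It stands to the left or to the right of the vortex mixer.
- vortexer: Target, fixed: vortex mixer, a white rounded housing 95 mm (x) by 110 mm (y) with a round black rubber cup in the middle of its top, 60 mm high in all. Origin at the centre of its underside. It stands in one row with the tube rack, 300 mm from centre to centre, with the same heading.
- cold_block: Bare aluminium cooling block with 12 dark wells in its top, 50 mm (its x) by 70 mm (its y, the long side) by 35 mm high, about 0.3 kg. Loose. Origin at the centre of its underside, z up.
- tip_box: Closed pipette-tip box with a flat lid, 62 mm (its x) by 100 mm (its y, the long side) by 50 mm high, about 0.16 kg; the smaller of the two tip boxes. The lid does not come off. Loose. Origin at the centre of its underside, z up.
- strip_rack: Low white rack for tube strips with three rows of small wells in its top, 45 mm (its x) by 80 mm (its y, the long side) by 22 mm high, about 0.06 kg. Loose. Origin at the centre of its underside, z up.
- reagent_bottle: Squat, stout reagent bottle with a cap, 38 mm in diameter, 75 mm high, about 0.09 kg, upright; the stouter and shorter of the two bottles. Loose. Origin at the centre of its underside, z up.
- slim_bottle: Bystander: slim tall white bottle, 28 mm in diameter, 100 mm high, upright. Not part of the layout. Loose. Origin at the centre of its underside, z up.
- big_tip_box: Bystander: large open tip box with rows of tips standing in it, 84 mm (x) by 120 mm (y) by 62 mm high. Not part of the layout. Loose. Origin at the centre of its underside, z up.
- round_stand: Bystander: small round stand of six capped tubes, 52 mm in diameter, 36 mm high. Not part of the layout. Loose. Origin at the centre of its underside, z up.
- pipette: Bystander: pipette lying flat along its x axis, about 270 mm long, 25 mm high. Not part of the layout. Loose. Origin at the centre of its underside, z up.
Not all that is in view belongs to the job. Leave any blue or orange look-alike of the strip_rack alone.

How it is judged (in metres and radians):
At the end, for the whole second after the job is handed in: Block midway in the row to 14 mm; bottle behind it, centres 65-93 mm apart, 18 mm off its axis at most; tip box in front of the rack, centres 82-110 mm apart, centred to 15 mm; strip rack on its lid to 12 mm; all parallel to 0.2 rad, upright to 0.08 rad, on the surface or lid, at rest (x of tip_box in the frame of tube_rack between -0.11 and -0.082 m and y of tip_box in the frame of tube_rack between -0.015 and 0.015 m and x of strip_rack in the frame of tip_box between -0.012 and 0.012 m and y of strip_rack in the frame of tip_box between -0.012 and 0.012 m and z of strip_rack in the frame of tip_box between 0.046 and 0.054 m and horizontal distance between cold_block and tube_rack below 0.164 m and horizontal distance between cold_block and vortexer below 0.164 m and x of cold_block in the frame of tube_rack between -0.014 and 0.014 m and horizontal distance between reagent_bottle and cold_block between 0.065 and 0.093 m and y of reagent_bottle in the frame of cold_block between -0.018 and 0.018 m and x of reagent_bottle in the frame of tube_rack above 0.05 m and angle between the y axis of each of tip_box, strip_rack, cold_block and the y axis of tube_rack, either way round below 0.2 rad and angle between each of tip_box, strip_rack, cold_block, reagent_bottle's own z axis and vertical below 0.08 rad and linear speed of each of tip_box, strip_rack, cold_block, reagent_bottle below 0.02 m/s and height (world z) of each of tip_box, cold_block, reagent_bottle below 0.006 m); the robot touches nothing.
It fails at once if the slim bottle is pushed aside by more than 25 mm or knocked over (distance of slim_bottle from where it was at the start of the episode above 0.025 m or angle between slim_bottle's own z axis and vertical above 0.6 rad).
It fails at once if the big tip box is pushed aside by more than 25 mm (distance of big_tip_box from where it was at the start of the episode above 0.025 m).
It fails at once if the round stand is pushed aside by more than 25 mm (distance of round_stand from where it was at the start of the episode above 0.025 m).
It fails at once if the pipette is pushed aside by more than 25 mm (distance of pipette from where it was at the start of the episode above 0.025 m).
It also fails if it takes over 120 s, if anything falls off the work surface, if the arm or the gripper's body presses on something with over 40 N, if the wrist force passes 120 N, or if a joint passes its speed limit or range.

## Working session

There is one attempt and no reset: what is moved stays moved. The work goes in short steps, Python scripts to look and compute and a tool call to move; the robot and the scene stay as the last step left them, time stands still between calls to the robot, and variables do not carry over. Pictures are saved under pics/ and viewed, and the job is handed in when it is done.

Besides the shell and the picture viewer there is one more tool, called after ">>>" by a JSON object that holds its "name" and its "arguments", one argument or row to a line. send_rows: Moves the arm, as the interface text tells. Its arguments: {"type":"object","properties":{"targets":{"type":"array","items":{"type":"array","items":{"type":"number"}}},"grip_force":{"type":"number"}},"required":["targets"]}

```bash
ls; mkdir -p pics; python3 - <<'E'
from rig import status, vision, env
import cv2,numpy as np
s=status.observe();print(s)
for n in("scene","top"):
    im,d=vision.get_image(n);cv2.imwrite(f"pics/{n}0.png",im[:,:,::-1]);np.save(f"pics/{n}0.npy",d)
    print(n,vision.camera_model(n))
E
```

```text
pics
{'time_s': 0.0, 'q': array([ 5.06867389e+01,  2.18413974e+01,  7.43858015e+01, -1.67663154e-04,
        8.38580836e+01, -1.23353865e+01]), 'qvel': array([ 0.00866267,  0.06611308,  0.04370367, -0.06388663, -0.13734186,
        0.034333  ]), 'joint_efforts': array([-2.21018372e-04, -4.48459840e+01, -2.31281930e+01, -1.69275386e-04,
        4.70002124e-03, -2.88845385e-06]), 'position': array([0.2493109 , 0.48991337, 0.2307018 ]), 'tool_rot': array([[-8.91181765e-01,  4.53645430e-01, -9.40777506e-04],
       [ 4.53646296e-01,  8.91181075e-01, -1.15345516e-03],
       [ 3.15143448e-04, -1.45471844e-03, -9.99998892e-01]]), 'ft_force': array([-0.07340403, -0.10026246,  0.47426265]), 'wrist_torque': array([ 0.01572537, -0.01879485, -0.00089074]), 'grip_width': 0.0856353247665546}
scene {'camera_matrix': array([[441.97952006,   0.        , 253.38715484],
       [  0.        , 441.97952006, 186.08413266],
       [  0.        ,   0.        ,   1.        ]]), 'view': array([[-0.08056653,  0.99674681, -0.00219672,  0.17665273],
       [ 0.71599422,  0.05633991, -0.69582907, -0.35753713],
       [-0.69344165, -0.05763338, -0.71820406,  1.76962113],
       [ 0.        ,  0.        ,  0.        ,  1.        ]])}
top {'camera_matrix': array([[498.16052726,   0.        , 264.23466901],
       [  0.        , 498.16052726, 191.0050916 ],
       [  0.        ,   0.        ,   1.        ]]), 'view': array([[ 0.02428801, -0.99965929, -0.00956029, -0.12484226],
       [-0.98297083, -0.02213793, -0.18242331,  0.52448055],
       [ 0.18214951,  0.01382818, -0.98317361,  1.87954928],
       [ 0.        ,  0.        ,  0.        ,  1.        ]])}
```

View pics/top0.png

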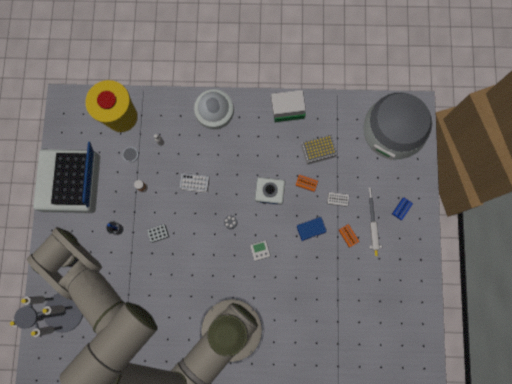

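View pics/scene0.png

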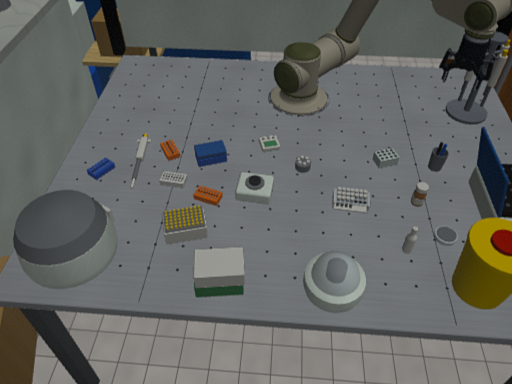

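```bash
cat > h.py <<'E'
from rig import status, vision, env
import cv2,numpy as np
def world(n,d):
    m=vision.camera_model(n);K=m["camera_matrix"];T=np.linalg.inv(m["view"])
    v,u=np.mgrid[:384,:512];p=np.stack([(u-K[0,2])/K[0,0]*d,(v-K[1,2])/K[1,1]*d,d],-1)
    return p@T[:3,:3].T+T[:3,3]
def proj(n,p):
    m=vision.camera_model(n);c=m["view"][:3,:3]@np.array(p)+m["view"][:3,3];q=m["camera_matrix"]@c;return q[:2]/q[2]
E
python3 - <<'E'
from h import *
for n in("top","scene"):
    im,d=vision.get_image(n);W=world(n,d);np.save(f"pics/{n}0.npy",d)
    print(n,"table z", np.median(W[...,2][(W[...,2]<.03)&(W[...,2]>-.03)]))
    for l in "tube_rack vortexer cold_block tip_box strip_rack reagent_bottle slim_bottle big_tip_box round_stand pipette".split():
        for r in vision.masks_of(n,l)[:6]:
            m=r["pixels"]; P=W[m&(d>0)]
            if len(P)==0: print(l,'none');continue
            z=np.percentile(P[:,2],90); Q=P[P[:,2]>z-.012]
            (c,s,a)=cv2.minAreaRect((Q[:,:2]*1000).astype(np.float32))
            print(l,round(r["p"],2),r["extent"],"ztop",z.round(3),"rect",np.round(c),np.round(s),round(a,1))
im,_=vision.get_image("top")
cv2.imwrite("pics/topz.png",cv2.resize(im[120:280,90:420],None,fx=2.4,fy=2.4,interpolation=2)[:,:,::-1])
E
```

```text
top table z -0.00015929216680810043
tube_rack 0.92 [180.5, 174.4, 212.3, 190.4] ztop 0.048 rect [558. 164.] [108.  58.] 85.3
vortexer 0.89 [258.2, 176.6, 284.1, 206.3] ztop 0.056 rect [ 530. -134.] [102.  91.] 85.5
cold_block 0.5 [148.9, 225.1, 173.5, 242.4] ztop 0.041 rect [355. 295.] [50. 70.] 19.3
tip_box 0.63 [297.4, 214.2, 325.8, 236.9] ztop 0.056 rect [ 386. -296.] [62. 98.] 20.5
tip_box 0.59 [150.4, 224.4, 171.7, 243.7] ztop 0.041 rect [355. 295.] [50. 70.] 19.6
strip_rack 0.79 [295.7, 176.7, 317.0, 191.3] ztop 0.028 rect [ 567. -279.] [77. 46.] 72.0
strip_rack 0.78 [327.4, 192.8, 350.2, 205.6] ztop 0.028 rect [ 505. -401.] [80. 46.] 83.8
strip_rack 0.61 [341.5, 227.2, 357.2, 247.8] ztop 0.028 rect [ 364. -442.] [76. 45.] 32.1
strip_rack 0.59 [389.4, 197.1, 412.2, 220.4] ztop 0.028 rect [ 475. -651.] [46. 81.] 56.3
big_tip_box 0.88 [302.8, 134.4, 338.3, 162.9] ztop 0.064 rect [ 700. -324.] [ 82. 120.] 17.3
round_stand 0.7 [223.9, 214.2, 239.8, 229.7] ztop 0.038 rect [405.  16.] [47. 44.] 47.0
pipette 0.87 [368.9, 189.3, 380.6, 254.9] ztop 0.027 rect [ 421. -542.] [256.  35.] 1
[... 506 characters left out ...]
, 186.4, 221.3, 206.8] ztop 0.021 rect [ 575. -273.] [79. 48.] 72.7
strip_rack 0.46 [165.3, 207.7, 210.3, 246.3] ztop 0.059 rect [ 705. -320.] [ 87. 117.] 18.1
reagent_bottle 0.72 [410.5, 181.3, 428.2, 205.5] ztop 0.073 rect [543. 372.] [34. 32.] 5.1
big_tip_box 0.79 [163.4, 205.2, 207.0, 245.3] ztop 0.059 rect [ 705. -320.] [ 87. 120.] 17.7
round_stand 0.76 [294.5, 156.4, 308.8, 171.3] ztop 0.034 rect [413.  21.] [45. 50.] 53.2
round_stand 0.38 [239.6, 175.6, 274.2, 203.7] ztop 0.048 rect [ 539. -131.] [107.  94.] 84.9
pipette 0.7 [332.2, 188.1, 365.7, 211.2] ztop 0.043 rect [567. 168.] [107.  60.] 87.7
pipette 0.54 [130.9, 133.0, 150.5, 190.8] ztop 0.022 rect [ 424. -525.] [269.  43.] 10.1
```

View pics/topz.png

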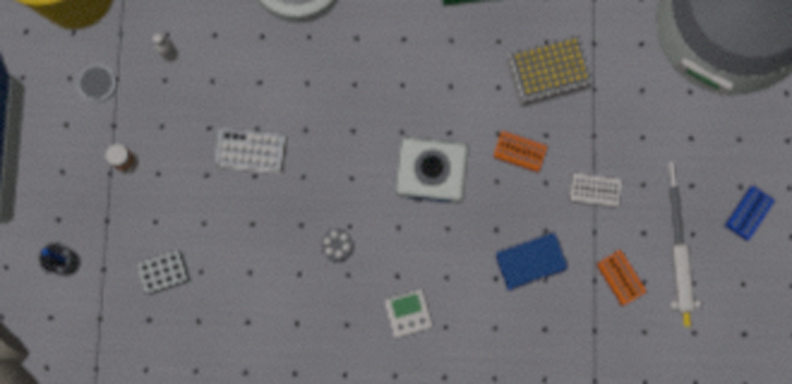

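```bash
cat >> h.py <<'E'
from scipy.spatial.transform import Rotation as Rn
def plan(x,y,z,yaw,P=None,R=None):
    """mm, deg: yaw of tool y axis in world"""
    s=status.observe();P=s["position"] if P is None else P;R=s["tool_rot"] if R is None else R
    # choose nearest half turn
    cur=np.degrees(np.arctan2(R[1,1],R[0,1]))
    a=np.radians(yaw+180*round((cur-yaw)/180))
    G=np.array([[np.sin(a),np.cos(a),0],[-np.cos(a),np.sin(a),0],[0,0,-1]])
    assert abs(np.linalg.det(G)-1)<1e-6 or 1
    t=R.T@(np.array([x,y,z])/1000-P)/0.05
    r=Rn.from_matrix(R.T@G).as_rotvec(degrees=True)/8
    print("row",np.round(t,3),np.round(r,3),"det",np.linalg.det(G).round(2),"dist",(np.linalg.norm(t)*50).round())
E
python3 - <<'E'
from h import *
for n,(u0,v0,u1,v1) in dict(top=(128,175,150,200),top2=(148,128,170,150),scene=(408,178,432,208),scene2=(400,225,420,255)).items():
    c=n.rstrip("2");W=world(c,np.load(f"pics/{c}0.npy"))[v0:v1,u0:u1].reshape(-1,3)
    Q=W[(W[:,2]>.02)&(W[:,2]<.15)];T=Q[Q[:,2]>Q[:,2].max()-.015]
    print(n,len(Q),Q[:,2].max().round(3),np.median(T,0).round(3),Q.min(0).round(3),Q.max(0).round(3))
plan(356.5,297,120,19.2)
plan(356.5,297,6,19.2)
E
```

```text
top 111 0.091 [0.536 0.367 0.08 ] [0.518 0.351 0.02 ] [0.554 0.388 0.091]
top2 65 0.105 [0.724 0.31  0.097] [0.707 0.296 0.022] [0.733 0.321 0.105]
scene 242 0.077 [0.546 0.373 0.072] [0.525 0.354 0.021] [0.563 0.393 0.077]
scene2 204 0.102 [0.731 0.313 0.096] [0.719 0.3   0.02 ] [0.743 0.326 0.102]Traceback (most recent call last):
  File "<stdin>", line 6, in <module>
  File "h.py", line 19, in plan
    r=Rn.from_matrix(R.T@G).as_rotvec(degrees=True)/8
      ~~~~~~~~~~~~~~^^^^^^^
  File "scipy/spatial/transform/_rotation.pyx", line 1143, in scipy.spatial.transform._rotation.Rotation.from_matrix
ValueError: Non-positive determinant (left-handed or null coordinate frame) in rotation matrix 0: [[-7.21475060e-01 -6.92440422e-01  3.23910506e-06]
 [-6.92440422e-01  7.21475060e-01  1.57602496e-05]
 [ 1.32499674e-05 -9.12773976e-06  1.00000000e+00]].
```

```bash
sed -i 's/\[\[np.sin(a),np.cos(a),0\],\[-np.cos(a),np.sin(a),0\]/[[-np.sin(a),np.cos(a),0],[np.cos(a),np.sin(a),0]/; /assert/d' h.py
python3 -c "
from h import *
plan(356.5,297,120,19.2)
plan(356.5,297,6,19.2)"
```

```text
row [-3.66  -2.471  2.226] [-0.     0.     5.478] det 1.0 dist 247.0
row [-3.66  -2.471  4.506] [-0.     0.     5.478] det 1.0 dist 315.0
```

>>> {"name": "send_rows", "arguments": {
  "targets": [
    [-3.66,-2.47,2.23,0,0,5.48,85],
    [-3.66,-2.47,2.23,0,0,5.48,85],
    [-3.66,-2.47,2.23,0,0,5.48,85],
    [-3.66,-2.47,2.23,0,0,5.48,85],
    [-3.66,-2.47,2.23,0,0,5.48,85]
  ]
}}

```text
time_s: 1.88
position: [0.3573, 0.2944, 0.1185]
tool_rot: [[-0.322, 0.947, -0.003], [0.947, 0.322, -0.002], [-0.001, -0.003, -1.0]]
ft_force: [-0.9, 0.0, -0.0]
grip_width: 0.0854
```

```bash
python3 -c "
from h import *
plan(356.5,297,6,19.2)
im,d=vision.get_image('scene');cv2.imwrite('pics/s1.png',cv2.resize(im[60:240,300:500],None,fx=3,fy=3)[:,:,::-1])
im,d=vision.get_image('top');cv2.imwrite('pics/t1.png',cv2.resize(im[150:300,90:290],None,fx=3,fy=3)[:,:,::-1])
"
```

```text
row [0.056 0.009 2.249] [-0.024  0.005 -0.05 ] det 1.0 dist 112.0
```

View pics/s1.png

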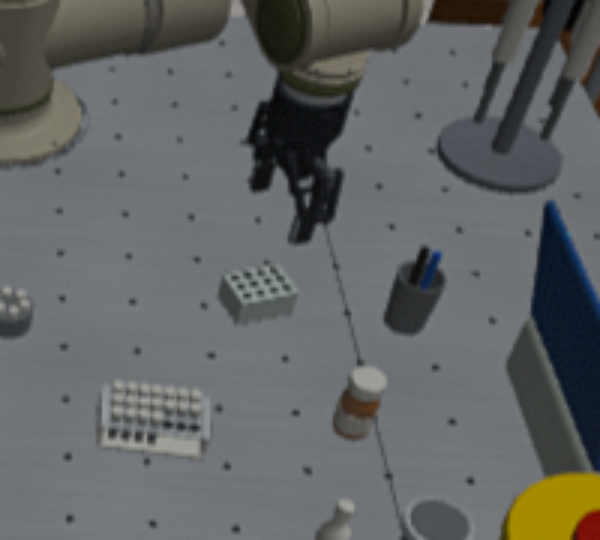

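View pics/t1.png

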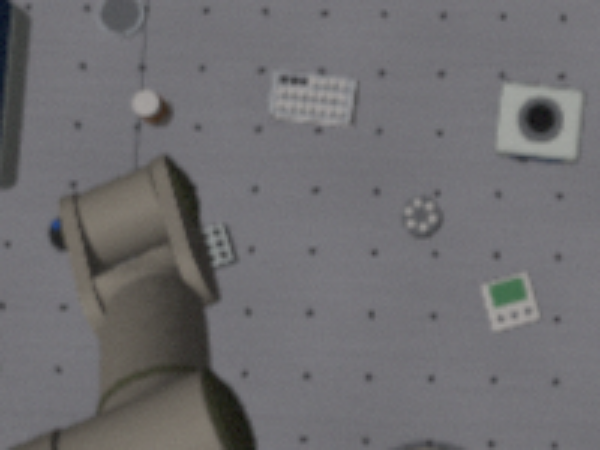

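```bash
python3 -c "
from h import *
s=status.observe();print(s['position'],s['qvel'].round(2),s['time_s'])
print(proj('scene',s['position']))"
```

```text
[0.35679248 0.297156   0.12007152] [ 2.   -0.51 -0.78  0.09  0.1  -0.73] 1.975
[391.64401827 133.47585666]
```

>>> {"name": "send_rows", "arguments": {
  "targets": [
    [0,0,1.2,0,0,0,85],
    [0,0,2.0,0,0,0,85],
    [0,0,2.28,0,0,0,85],
    [0,0,2.28,0,0,0,85]
  ]
}}

```text
time_s: 2.48
position: [0.356, 0.2982, 0.0056]
tool_rot: [[-0.332, 0.943, -0.001], [0.943, 0.332, -0.0], [0.0, -0.001, -1.0]]
ft_force: [-0.1, -0.5, 0.9]
grip_width: 0.0847
```

>>> {"name": "send_rows", "arguments": {
  "targets": [
    [0,0,0,0,0,0,0],
    [0,0,0,0,0,0,0],
    [0,0,0,0,0,0,0],
    [0,0,0,0,0,0,0],
    [0,0,0,0,0,0,0]
  ],
  "grip_force": 40
}}

```text
time_s: 3.1
position: [0.3568, 0.2975, 0.0069]
tool_rot: [[-0.329, 0.944, 0.002], [0.944, 0.329, 0.001], [0.001, 0.002, -1.0]]
ft_force: [-2.3, 2.1, 6.9]
grip_width: 0.0493
```

>>> {"name": "send_rows", "arguments": {
  "targets": [
    [0,0,-1,0,0,0,0],
    [0,0,-2,0,0,0,0],
    [0,0,-3,0,0,0,0],
    [0,0,-3,0,0,0,0],
    [0,0,-3,0,0,0,0]
  ]
}}

```text
time_s: 3.72
position: [0.3559, 0.2968, 0.1551]
tool_rot: [[-0.329, 0.944, -0.001], [0.944, 0.329, -0.001], [-0.0, -0.001, -1.0]]
ft_force: [0.2, 0.1, -2.8]
grip_width: 0.0493
```

```bash
python3 -c "
from h import *
plan(548,17,156,-5.4)
im,d=vision.get_image('scene');cv2.imwrite('pics/s2.png',cv2.resize(im[60:240,260:460],None,fx=3,fy=3)[:,:,::-1])
"
```

```text
row [-6.548  1.79  -0.019] [-9.000e-03  3.000e-03  3.074e+00] det 1.0 dist 339.0
```

View pics/s2.png

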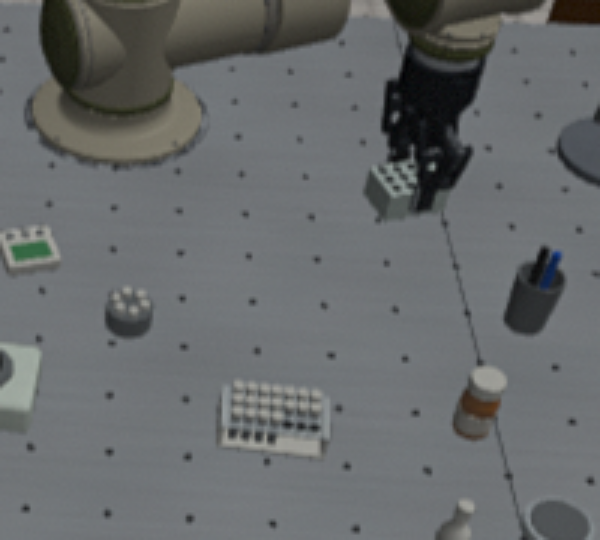

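>>> {"name": "send_rows", "arguments": {
  "targets": [
    [-6.55,1.79,0,0,0,3.07,0],
    [-6.55,1.79,0,0,0,3.07,0],
    [-6.55,1.79,0,0,0,3.07,0],
    [-6.55,1.79,0,0,0,3.07,0],
    [-6.55,1.79,0,0,0,3.07,0]
  ]
}}

```text
time_s: 4.4
position: [0.5337, 0.0376, 0.1541]
tool_rot: [[0.094, 0.996, -0.003], [0.996, -0.094, 0.001], [0.0, -0.003, -1.0]]
ft_force: [1.7, 1.4, -2.3]
grip_width: 0.0493
```

>>> {"name": "send_rows", "arguments": {
  "targets": [
    [0,0,0,0,0,0,0],
    [0,0,0,0,0,0,0],
    [0,0,0,0,0,0,0]
  ]
}}

```text
time_s: 4.78
position: [0.5326, 0.0404, 0.1552]
tool_rot: [[0.092, 0.996, -0.002], [0.996, -0.092, 0.0], [0.0, -0.002, -1.0]]
ft_force: [0.4, -0.1, -2.6]
grip_width: 0.0494
```

```bash
python3 -c "
from h import *
plan(548,17,7,-5.4)"
```

```text
row [-0.439  0.355  2.964] [-0.012 -0.001  0.013] det 1.0 dist 151.0
```

>>> {"name": "send_rows", "arguments": {
  "targets": [
    [-0.44,0.35,0,0,0,0,0],
    [-0.44,0.35,1.0,0,0,0,0],
    [-0.44,0.35,2.0,0,0,0,0],
    [-0.44,0.35,2.7,0,0,0,0],
    [-0.44,0.35,2.7,0,0,0,0]
  ]
}}

```text
time_s: 5.4
position: [0.5471, 0.017, 0.0191]
tool_rot: [[0.092, 0.996, -0.005], [0.996, -0.092, 0.001], [0.001, -0.005, -1.0]]
ft_force: [-0.6, 0.7, -2.0]
grip_width: 0.0492
```

```bash
python3 -c "
from h import *
plan(548,17,7,-5.4)
print(status.observe()['ft_force'])"
```

```text
row [0.001 0.019 0.241] [-0.037 -0.004  0.013] det 1.0 dist 12.0
[-0.56087254  0.65616711 -1.97872437]
```

>>> {"name": "send_rows", "arguments": {
  "targets": [
    [0,0,0.12,0,0,0,0],
    [0,0,0.24,0,0,0,0],
    [0,0,0.25,0,0,0,0],
    [0,0,0.25,0,0,0,0]
  ]
}}

```text
time_s: 5.9
position: [0.549, 0.0159, 0.0087]
tool_rot: [[0.094, 0.996, 0.001], [0.996, -0.094, -0.0], [-0.0, 0.001, -1.0]]
ft_force: [0.6, 1.1, -2.2]
grip_width: 0.0493
```

>>> {"name": "send_rows", "arguments": {
  "targets": [
    [0,0,0.03,0,0,0,0],
    [0,0,0.04,0,0,0,0],
    [0,0,0.04,0,0,0,0]
  ]
}}

```text
time_s: 6.28
position: [0.5489, 0.0158, 0.0069]
tool_rot: [[0.094, 0.996, 0.001], [0.996, -0.094, -0.0], [-0.0, 0.001, -1.0]]
ft_force: [-2.6, 0.6, 5.6]
grip_width: 0.0495
```

```bash
python3 -c "
from h import *
s=status.observe();print(s['position'],s['ft_force'])"
```

```text
[0.5489429  0.01582999 0.00690354] [-2.57803628  0.644869    5.62090545]
```

Contact. Release and rise, then look.

>>> {"name": "send_rows", "arguments": {
  "targets": [
    [0,0,0,0,0,0,70],
    [0,0,0,0,0,0,70],
    [0,0,0,0,0,0,70],
    [0,0,-1.2,0,0,0,70],
    [0,0,-2.4,0,0,0,70]
  ]
}}

```text
time_s: 6.9
position: [0.5484, 0.0159, 0.1274]
tool_rot: [[0.094, 0.996, -0.002], [0.996, -0.094, 0.0], [0.0, -0.002, -1.0]]
ft_force: [0.5, -1.1, -0.2]
grip_width: 0.0701
```

>>> {"name": "send_rows", "arguments": {
  "targets": [
    [0,0,-1.0,0,0,0,85],
    [0,0,-1.0,0,0,0,85]
  ]
}}

```text
time_s: 7.15
position: [0.5502, 0.0157, 0.18]
tool_rot: [[0.094, 0.996, 0.008], [0.996, -0.094, -0.001], [-0.001, 0.008, -1.0]]
ft_force: [0.4, 0.1, -1.1]
grip_width: 0.085
```

```bash
python3 -c "
from h import *
plan(541,370,180,-5.4)
plan(541,370,180,84.6)
im,d=vision.get_image('scene');cv2.imwrite('pics/s3.png',cv2.resize(im[60:260,230:460],None,fx=3,fy=3)[:,:,::-1])
"
```

```text
row [ 7.038 -0.846 -0.012] [0.056 0.005 0.004] det 1.0 dist 354.0
row [ 7.038 -0.846 -0.012] [  0.04    0.048 -11.246] det 1.0 dist 354.0
```

View pics/s3.png

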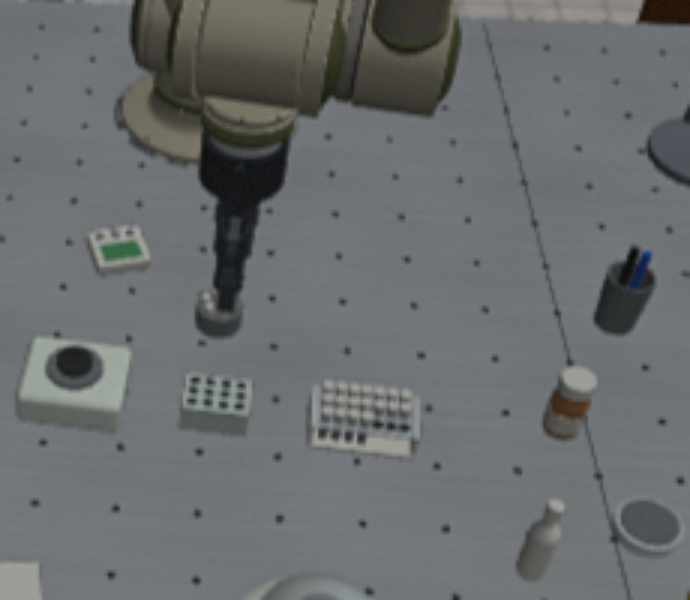

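>>> {"name": "send_rows", "arguments": {
  "targets": [
    [7.04,-0.85,0,0,0,0,85],
    [7.04,-0.85,0,0,0,0,85],
    [7.04,-0.85,0,0,0,0,85],
    [7.04,-0.85,0,0,0,0,85],
    [7.04,-0.85,0,0,0,0,85]
  ]
}}

```text
time_s: 7.82
position: [0.5397, 0.3301, 0.1742]
tool_rot: [[0.094, 0.996, -0.003], [0.996, -0.094, -0.001], [-0.002, -0.003, -1.0]]
ft_force: [1.1, -0.2, -0.3]
grip_width: 0.0852
```

>>> {"name": "send_rows", "arguments": {
  "targets": [
    [0,0,0,0,0,0,85],
    [0,0,0,0,0,0,85]
  ]
}}

```text
time_s: 8.07
position: [0.5401, 0.3279, 0.1745]
tool_rot: [[0.093, 0.996, -0.003], [0.996, -0.093, -0.001], [-0.002, -0.003, -1.0]]
ft_force: [0.1, -0.6, -0.7]
grip_width: 0.0849
```

```bash
python3 -c "
from h import *
plan(541,370,15,-5.4)"
```

```text
row [ 0.845 -0.051  3.19 ] [-0.019  0.012  0.005] det 1.0 dist 165.0
```

>>> {"name": "send_rows", "arguments": {
  "targets": [
    [0.84,-0.05,0,0,0,0,85],
    [0.84,-0.05,0,0,0,0,85],
    [0.84,-0.05,1.1,0,0,0,85],
    [0.84,-0.05,2.2,0,0,0,85],
    [0.84,-0.05,3.19,0,0,0,85]
  ]
}}

```text
time_s: 8.7
position: [0.542, 0.3681, 0.0148]
tool_rot: [[0.096, 0.995, -0.001], [0.995, -0.096, -0.001], [-0.001, -0.001, -1.0]]
ft_force: [0.5, -0.2, -0.3]
grip_width: 0.085
```

>>> {"name": "send_rows", "arguments": {
  "targets": [
    [0,0,0,0,0,0,0],
    [0,0,0,0,0,0,0],
    [0,0,0,0,0,0,0],
    [0,0,0,0,0,0,0],
    [0,0,0,0,0,0,0]
  ],
  "grip_force": 30
}}

```text
time_s: 9.32
position: [0.5432, 0.3705, 0.0197]
tool_rot: [[0.094, 0.996, 0.004], [0.996, -0.094, 0.001], [0.002, 0.004, -1.0]]
ft_force: [-1.1, -2.4, 6.6]
grip_width: 0.0371
```

```bash
python3 -c "
from h import *
s=status.observe();print(s['position'],s['ft_force'])
im,d=vision.get_image('scene');cv2.imwrite('pics/s4.png',cv2.resize(im[60:260,300:500],None,fx=3,fy=3)[:,:,::-1])
"
```

```text
[0.54320055 0.37046952 0.01971746] [-1.07165208 -2.35643654  6.59640642]
```

View pics/s4.png

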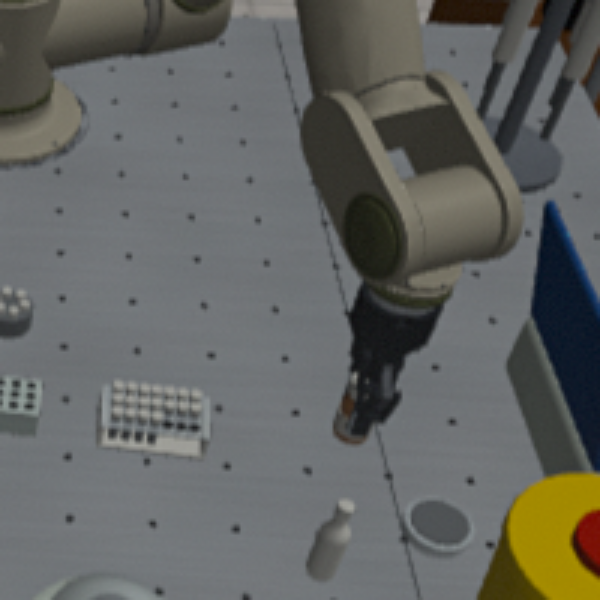

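>>> {"name": "send_rows", "arguments": {
  "targets": [
    [0,0,-1,0,0,0,0],
    [0,0,-2,0,0,0,0],
    [0,0,-3,0,0,0,0],
    [0,0,-3,0,0,0,0]
  ]
}}

```text
time_s: 9.88
position: [0.5435, 0.371, 0.1728]
tool_rot: [[0.093, 0.996, 0.01], [0.996, -0.094, 0.004], [0.005, 0.009, -1.0]]
ft_force: [0.4, -0.1, -1.3]
grip_width: 0.037
```

```bash
python3 -c "
from h import *
s=status.observe();print(s['position'],s['ft_force'])
plan(627.5,8.4,169,-5.4)
"
```

```text
[0.54345778 0.37104041 0.17281033] [ 0.40308492 -0.08127727 -1.32828878]
row [-7.064  2.351  0.061] [ 0.067 -0.037  0.004] det 1.0 dist 372.0
```

>>> {"name": "send_rows", "arguments": {
  "targets": [
    [-7.06,2.35,0,0,0,0,0],
    [-7.06,2.35,0,0,0,0,0],
    [-7.06,2.35,0,0,0,0,0],
    [-7.06,2.35,0,0,0,0,0],
    [-7.06,2.35,0,0,0,0,0]
  ]
}}

```text
time_s: 10.5
position: [0.6123, 0.0639, 0.1665]
tool_rot: [[0.094, 0.996, -0.0], [0.996, -0.094, 0.0], [0.0, -0.0, -1.0]]
ft_force: [0.5, 0.5, -0.9]
grip_width: 0.0367
```

>>> {"name": "send_rows", "arguments": {
  "targets": [
    [0,0,0,0,0,0,0],
    [0,0,0,0,0,0,0],
    [0,0,0,0,0,0,0]
  ]
}}

```text
time_s: 10.88
position: [0.6121, 0.0673, 0.1667]
tool_rot: [[0.092, 0.996, -0.0], [0.996, -0.092, 0.0], [0.0, -0.0, -1.0]]
ft_force: [0.9, 0.7, -1.1]
grip_width: 0.0371
```

```bash
python3 -c "
from h import *
plan(627.5,8.4,30,-5.4)"
```

```text
row [-1.144  0.417  2.735] [-0.003 -0.001  0.016] det 1.0 dist 150.0
```

>>> {"name": "send_rows", "arguments": {
  "targets": [
    [-1.14,0.42,0,0,0,0,0],
    [-1.14,0.42,0,0,0,0,0],
    [-1.14,0.42,1.2,0,0,0,0],
    [-1.14,0.42,2.3,0,0,0,0],
    [-1.14,0.42,2.65,0,0,0,0]
  ]
}}

```text
time_s: 11.5
position: [0.6263, 0.0089, 0.0315]
tool_rot: [[0.092, 0.996, -0.005], [0.996, -0.092, 0.001], [0.001, -0.006, -1.0]]
ft_force: [-0.2, 1.3, -0.7]
grip_width: 0.0368
```

>>> {"name": "send_rows", "arguments": {
  "targets": [
    [0,0,0,0,0,0,0],
    [0,0,0.1,0,0,0,0],
    [0,0,0.2,0,0,0,0],
    [0,0,0.2,0,0,0,0]
  ]
}}

```text
time_s: 12.0
position: [0.6281, 0.0072, 0.0247]
tool_rot: [[0.094, 0.996, 0.001], [0.996, -0.094, -0.0], [-0.0, 0.001, -1.0]]
ft_force: [-0.2, -1.1, -0.2]
grip_width: 0.0369
```

```bash
python3 -c "
from h import *
s=status.observe();print(s['position'],s['ft_force'])
im,d=vision.get_image('scene');cv2.imwrite('pics/s5.png',cv2.resize(im[100:250,200:400],None,fx=4,fy=4)[:,:,::-1])
"
```

```text
[0.62813951 0.00715595 0.0246859 ] [-0.19419332 -1.13890249 -0.23192772]
```

View pics/s5.png

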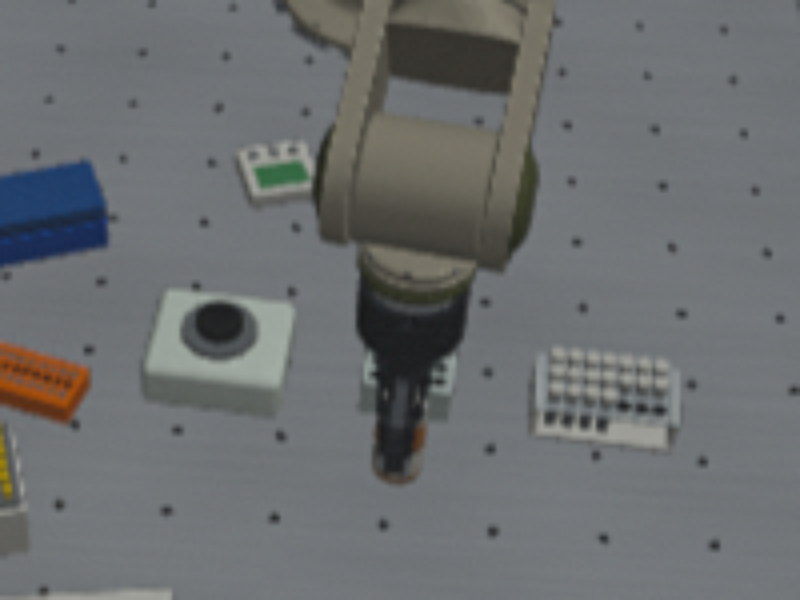

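>>> {"name": "send_rows", "arguments": {
  "targets": [
    [0,0,0.06,0,0,0,0],
    [0,0,0.06,0,0,0,0],
    [0,0,0.06,0,0,0,0]
  ]
}}

```text
time_s: 12.42
position: [0.6281, 0.0072, 0.0213]
tool_rot: [[0.094, 0.996, -0.0], [0.996, -0.094, -0.0], [-0.0, -0.0, -1.0]]
ft_force: [0.6, 0.8, -1.0]
grip_width: 0.0371
```

>>> {"name": "send_rows", "arguments": {
  "targets": [
    [0,0,0.04,0,0,0,0],
    [0,0,0.04,0,0,0,0],
    [0,0,0.04,0,0,0,0]
  ]
}}

```text
time_s: 12.8
position: [0.6282, 0.0071, 0.0197]
tool_rot: [[0.094, 0.996, 0.001], [0.996, -0.094, -0.0], [-0.0, 0.001, -1.0]]
ft_force: [-1.0, -0.1, 4.3]
grip_width: 0.0368
```

>>> {"name": "send_rows", "arguments": {
  "targets": [
    [0,0,0,0,0,0,56],
    [0,0,0,0,0,0,56],
    [0,0,0,0,0,0,56],
    [0,0,-1.0,0,0,0,56],
    [0,0,-2.2,0,0,0,56]
  ]
}}

```text
time_s: 13.42
position: [0.6275, 0.0073, 0.1296]
tool_rot: [[0.094, 0.996, -0.003], [0.996, -0.094, 0.001], [0.0, -0.003, -1.0]]
ft_force: [1.2, -0.8, 1.0]
grip_width: 0.056
```

>>> {"name": "send_rows", "arguments": {
  "targets": [
    [0,0,-1,0,0,0,85],
    [0,0,-1,0,0,0,85]
  ]
}}

```text
time_s: 13.68
position: [0.6295, 0.007, 0.1837]
tool_rot: [[0.094, 0.996, 0.008], [0.996, -0.094, -0.001], [-0.001, 0.008, -1.0]]
ft_force: [-0.1, 0.1, -0.9]
grip_width: 0.0851
```

```bash
python3 -c "
from h import *
plan(390,-293.5,180,20)"
```

```text
row [-6.432 -4.207  0.042] [ 0.058  0.018 -3.171] det 1.0 dist 384.0
```

>>> {"name": "send_rows", "arguments": {
  "targets": [
    [-6.43,-4.21,0,0,0,-3.17,85],
    [-6.43,-4.21,0,0,0,-3.17,85],
    [-6.43,-4.21,0,0,0,-3.17,85],
    [-6.43,-4.21,0,0,0,-3.17,85],
    [-6.43,-4.21,0,0,0,-3.17,85]
  ]
}}

```text
time_s: 14.3
position: [0.4346, -0.2343, 0.1784]
tool_rot: [[-0.342, 0.94, -0.001], [0.94, 0.342, 0.001], [0.001, -0.001, -1.0]]
ft_force: [0.4, -1.1, -0.3]
grip_width: 0.0852
```

>>> {"name": "send_rows", "arguments": {
  "targets": [
    [0,0,0,0,0,0,85],
    [0,0,0,0,0,0,85]
  ]
}}

```text
time_s: 14.55
position: [0.4363, -0.2329, 0.1787]
tool_rot: [[-0.341, 0.94, -0.001], [0.94, 0.341, 0.001], [0.001, -0.0, -1.0]]
ft_force: [0.9, 1.4, 0.1]
grip_width: 0.085
```

```bash
python3 -c "
from h import *
plan(390,-293.5,16,20)
for n in('scene','top'):
  im,d=vision.get_image(n);W=world(n,d)
  cv2.imwrite('pics/%s6.png'%n,cv2.resize(im[100:260,100:420],None,fx=2.4,fy=2.4)[:,:,::-1])
  for l in ['tube_rack','vortexer','cold_block','reagent_bottle']:
        for r in vision.masks_of(n,l)[:2]:
            m=r['pixels']; P=W[m&(d>0)]
            z=np.percentile(P[:,2],90); Q=P[P[:,2]>z-.012]
            (c,s,a)=cv2.minAreaRect((Q[:,:2]*1000).astype(np.float32))
            print(n,l,round(r['p'],2),'ztop',z.round(3),'rect',np.round(c),np.round(s),round(a,1))
"
```

```text
row [-0.828 -1.283  3.253] [-0.002 -0.009 -0.005] det 1.0 dist 180.0
scene vortexer 0.66 ztop 0.048 rect [ 538. -130.] [108.  93.] 83.6
scene cold_block 0.69 ztop 0.035 rect [579.  15.] [ 70. 110.] 84.7
scene cold_block 0.34 ztop 0.05 rect [ 539. -130.] [104.  91.] 84.5
scene reagent_bottle 0.63 ztop 0.073 rect [631.  11.] [34. 37.] 52.1
top tube_rack 0.56 ztop 0.047 rect [558. 163.] [108.  59.] 85.5
top tube_rack 0.49 ztop 0.055 rect [ 386. -296.] [ 62. 100.] 20.4
top vortexer 0.83 ztop 0.057 rect [ 524. -131.] [ 97. 107.] 84.4
top cold_block 0.68 ztop 0.056 rect [ 386. -296.] [ 62. 101.] 20.3
top cold_block 0.51 ztop 0.04 rect [548.  14.] [70. 49.] 85.4
```

View pics/scene6.png

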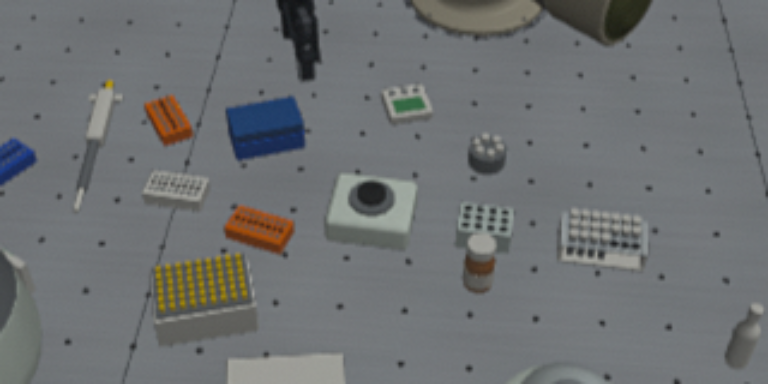

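View pics/top6.png

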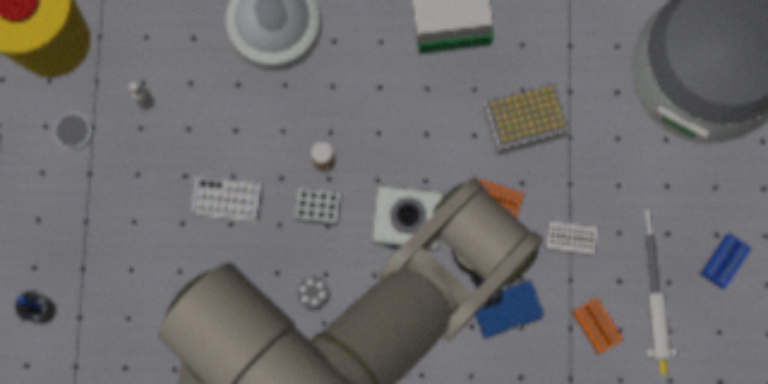

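```bash
python3 -c "
from h import *
plan(388,-295,16,20.3)"
```

```text
row [-0.834 -1.336  3.267] [ 0.     0.    -0.035] det 1.0 dist 181.0
```

>>> {"name": "send_rows", "arguments": {
  "targets": [
    [-0.83,-1.34,0,0,0,0,85],
    [-0.83,-1.34,0,0,0,0,85],
    [-0.83,-1.34,1.0,0,0,0,85],
    [-0.83,-1.34,1.5,0,0,0,85],
    [-0.83,-1.34,1.5,0,0,0,85]
  ]
}}

```text
time_s: 15.68
position: [0.3872, -0.2944, 0.1032]
tool_rot: [[-0.342, 0.94, -0.002], [0.94, 0.342, 0.003], [0.003, -0.001, -1.0]]
ft_force: [0.4, 0.3, 0.5]
grip_width: 0.085
```

```bash
python3 -c "
from h import *
plan(388,-295,16,20.3)
im,d=vision.get_image('scene')
cv2.imwrite('pics/s7.png',cv2.resize(im[60:200,130:330],None,fx=4,fy=4)[:,:,::-1])"
```

```text
row [-0.023  0.013  1.744] [-0.007 -0.024 -0.04 ] det 1.0 dist 87.0
```

View pics/s7.png

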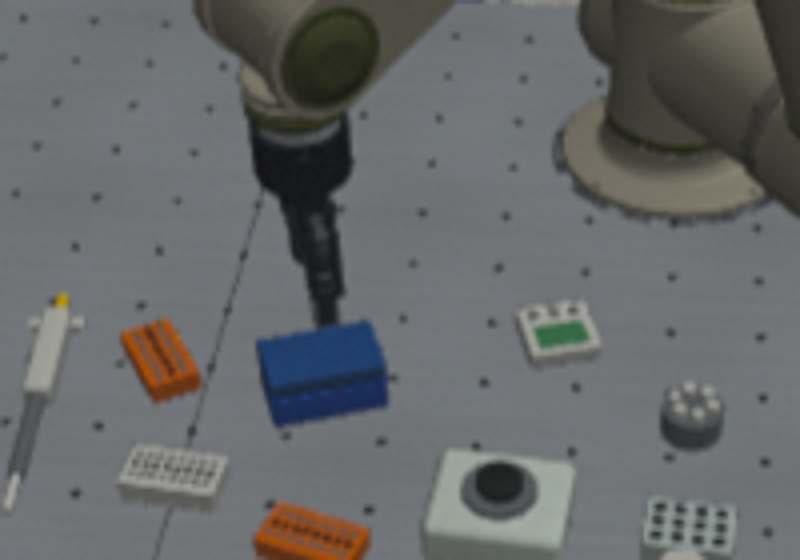

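>>> {"name": "send_rows", "arguments": {
  "targets": [
    [0,0,0.6,0,0,0,85],
    [0,0,1.1,0,0,0,85],
    [0,0,1.25,0,0,0,85],
    [0,0,1.4,0,0,0,85],
    [0,0,1.74,0,0,0,85]
  ]
}}

```text
time_s: 16.35
position: [0.3884, -0.296, 0.0184]
tool_rot: [[-0.342, 0.94, 0.002], [0.94, 0.342, -0.003], [-0.003, 0.001, -1.0]]
ft_force: [-0.3, 0.1, -0.8]
grip_width: 0.0854
```

>>> {"name": "send_rows", "arguments": {
  "targets": [
    [0,0,0,0,0,0,0],
    [0,0,0,0,0,0,0],
    [0,0,0,0,0,0,0],
    [0,0,0,0,0,0,0],
    [0,0,0,0,0,0,0]
  ],
  "grip_force": 40
}}

```text
time_s: 16.98
position: [0.3879, -0.2955, 0.0181]
tool_rot: [[-0.342, 0.94, 0.001], [0.94, 0.342, -0.001], [-0.002, 0.001, -1.0]]
ft_force: [0.5, 0.1, 7.4]
grip_width: 0.0613
```

>>> {"name": "send_rows", "arguments": {
  "targets": [
    [0,0,-1,0,0,0,0],
    [0,0,-2,0,0,0,0],
    [0,0,-3,0,0,0,0],
    [0,0,-3.3,0,0,0,0],
    [0,0,-3.3,0,0,0,0]
  ]
}}

```text
time_s: 17.6
position: [0.3877, -0.2953, 0.1832]
tool_rot: [[-0.342, 0.94, 0.001], [0.94, 0.342, -0.002], [-0.002, 0.001, -1.0]]
ft_force: [-0.1, -0.7, -0.8]
grip_width: 0.0614
```

```bash
python3 -c "
from h import *
plan(463.5,174,181,-5.4)
im,d=vision.get_image('scene')
cv2.imwrite('pics/s8.png',cv2.resize(im[40:200,130:330],None,fx=3,fy=3)[:,:,::-1])"
```

```text
row [8.302 4.633 0.03 ] [0.008 0.014 3.173] det 1.0 dist 475.0
```

View pics/s8.png

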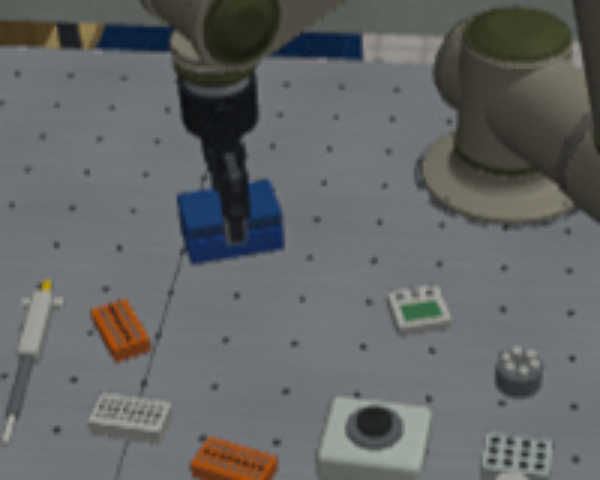

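>>> {"name": "send_rows", "arguments": {
  "targets": [
    [8.3,4.63,0,0,0,3.17,0],
    [8.3,4.63,0,0,0,3.17,0],
    [8.3,4.63,0,0,0,3.17,0],
    [8.3,4.63,0,0,0,3.17,0],
    [8.3,4.63,0,0,0,3.17,0]
  ]
}}

```text
time_s: 18.27
position: [0.4355, 0.0052, 0.1812]
tool_rot: [[0.094, 0.996, -0.002], [0.996, -0.094, 0.001], [0.0, -0.002, -1.0]]
ft_force: [1.9, -0.6, -1.0]
grip_width: 0.0611
```

```bash
python3 -c "
from h import *
plan(463.5,174,181,-5.4)"
```

```text
row [3.415 0.24  0.004] [-0.016 -0.003  0.   ] det 1.0 dist 171.0
```

>>> {"name": "send_rows", "arguments": {
  "targets": [
    [3.41,0.24,0,0,0,0,0],
    [3.41,0.24,0,0,0,0,0],
    [3.41,0.24,0,0,0,0,0],
    [3.41,0.24,0,0,0,0,0],
    [3.41,0.24,0,0,0,0,0]
  ]
}}

```text
time_s: 18.9
position: [0.4634, 0.1713, 0.1813]
tool_rot: [[0.094, 0.996, -0.002], [0.996, -0.094, -0.001], [-0.001, -0.002, -1.0]]
ft_force: [0.0, -0.2, -0.8]
grip_width: 0.061
```

```bash
python3 -c "
from h import *
plan(463.5,174,25,-5.4)
W=0
for n in('scene',):
  im,d=vision.get_image(n);cv2.imwrite('pics/s9.png',cv2.resize(im[40:240,270:470],None,fx=3,fy=3)[:,:,::-1])"
```

```text
row [0.056 0.004 3.126] [-0.016  0.005  0.004] det 1.0 dist 156.0
```

View pics/s9.png

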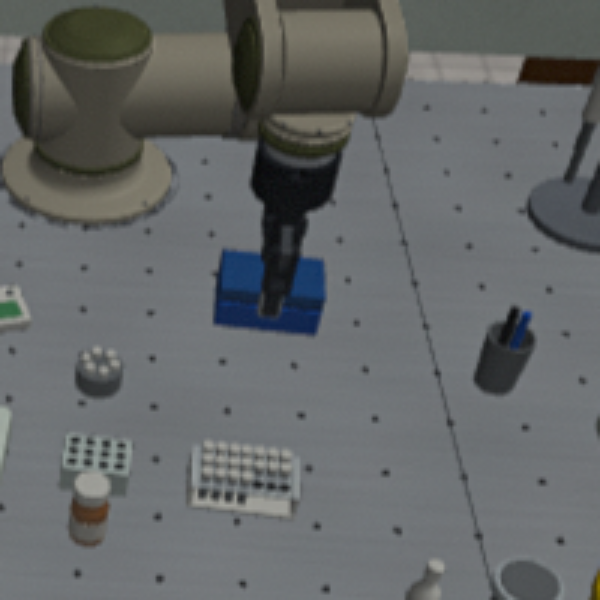

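>>> {"name": "send_rows", "arguments": {
  "targets": [
    [0.06,0,0.8,0,0,0,0],
    [0.06,0,1.7,0,0,0,0],
    [0.06,0,2.6,0,0,0,0],
    [0.06,0,3.0,0,0,0,0],
    [0.06,0,3.13,0,0,0,0]
  ]
}}

```text
time_s: 19.58
position: [0.4638, 0.1735, 0.0248]
tool_rot: [[0.096, 0.995, -0.002], [0.995, -0.096, -0.0], [-0.001, -0.002, -1.0]]
ft_force: [0.3, 0.2, -0.7]
grip_width: 0.0617
```

>>> {"name": "send_rows", "arguments": {
  "targets": [
    [0,0,0.06,0,0,0,0],
    [0,0,0.1,0,0,0,0],
    [0,0,0.1,0,0,0,0]
  ]
}}

```text
time_s: 19.95
position: [0.4644, 0.1747, 0.0214]
tool_rot: [[0.094, 0.996, 0.001], [0.996, -0.094, 0.0], [0.0, 0.001, -1.0]]
ft_force: [0.3, -0.1, -1.1]
grip_width: 0.0615
```

>>> {"name": "send_rows", "arguments": {
  "targets": [
    [0,0,0.05,0,0,0,0],
    [0,0,0.05,0,0,0,0],
    [0,0,0.05,0,0,0,0]
  ]
}}

```text
time_s: 20.32
position: [0.4642, 0.1748, 0.0184]
tool_rot: [[0.094, 0.996, 0.0], [0.996, -0.094, 0.0], [0.0, 0.0, -1.0]]
ft_force: [-0.4, -0.4, -2.0]
grip_width: 0.0612
```

>>> {"name": "send_rows", "arguments": {
  "targets": [
    [0,0,0.02,0,0,0,0],
    [0,0,0.02,0,0,0,0]
  ]
}}

```text
time_s: 20.58
position: [0.4643, 0.1748, 0.0181]
tool_rot: [[0.094, 0.996, 0.001], [0.996, -0.094, 0.0], [0.0, 0.001, -1.0]]
ft_force: [-1.5, -0.5, 8.2]
grip_width: 0.0616
```

>>> {"name": "send_rows", "arguments": {
  "targets": [
    [0,0,0,0,0,0,76],
    [0,0,0,0,0,0,76],
    [0,0,0,0,0,0,76],
    [0,0,-1.2,0,0,0,76],
    [0,0,-2.4,0,0,0,76]
  ]
}}

```text
time_s: 21.2
position: [0.4638, 0.1747, 0.1385]
tool_rot: [[0.094, 0.996, -0.002], [0.996, -0.094, -0.0], [-0.0, -0.002, -1.0]]
ft_force: [0.5, 0.8, -0.5]
grip_width: 0.0759
```

>>> {"name": "send_rows", "arguments": {
  "targets": [
    [0,0,-1,0,0,0,85],
    [0,0,-1,0,0,0,85]
  ]
}}

```text
time_s: 21.45
position: [0.4655, 0.175, 0.1907]
tool_rot: [[0.094, 0.996, 0.008], [0.996, -0.094, 0.001], [0.002, 0.007, -1.0]]
ft_force: [-0.4, 0.1, -1.7]
grip_width: 0.0848
```

```bash
python3 -c "
from h import *
plan(507,-400,190,-5.8)
im,d=vision.get_image('scene');cv2.imwrite('pics/s10.png',cv2.resize(im[60:240,230:430],None,fx=3,fy=3)[:,:,::-1])"
```

```text
row [-1.1371e+01  1.9010e+00  1.0000e-02] [ 0.053 -0.012  0.054] det 1.0 dist 576.0
```

View pics/s10.png

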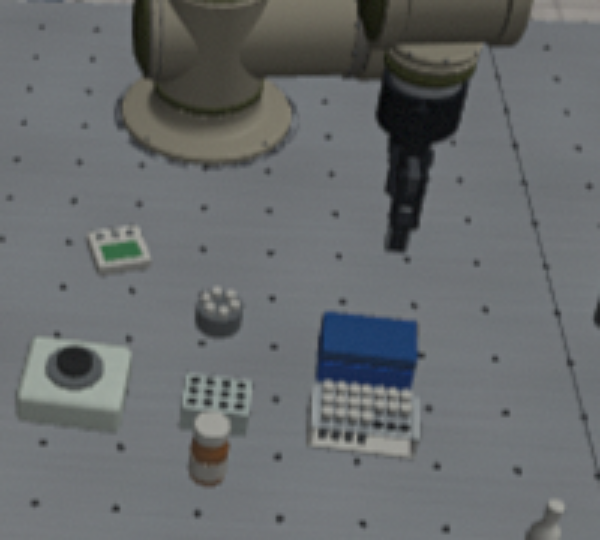

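>>> {"name": "send_rows", "arguments": {
  "targets": [
    [-11.37,1.9,0,0,0,0,85],
    [-11.37,1.9,0,0,0,0,85],
    [-11.37,1.9,0,0,0,0,85],
    [-11.37,1.9,0,0,0,0,85],
    [-11.37,1.9,0,0,0,0,85]
  ]
}}

```text
time_s: 22.12
position: [0.4858, -0.1388, 0.1856]
tool_rot: [[0.094, 0.996, -0.003], [0.996, -0.094, 0.002], [0.001, -0.003, -1.0]]
ft_force: [0.8, 1.3, 0.1]
grip_width: 0.0848
```

```bash
python3 -c "
from h import *
plan(507,-400,150,-5.8)"
```

```text
row [-5.163  0.914  0.702] [-0.021 -0.01   0.052] det 1.0 dist 264.0
```

>>> {"name": "send_rows", "arguments": {
  "targets": [
    [-5.16,0.91,0.7,0,0,0,70],
    [-5.16,0.91,0.7,0,0,0,70],
    [-5.16,0.91,0.7,0,0,0,70],
    [-5.16,0.91,0.7,0,0,0,70],
    [-5.16,0.91,0.7,0,0,0,70]
  ]
}}

```text
time_s: 22.75
position: [0.5065, -0.4009, 0.1486]
tool_rot: [[0.097, 0.995, -0.003], [0.995, -0.097, 0.003], [0.003, -0.004, -1.0]]
ft_force: [0.1, 0.7, -0.5]
grip_width: 0.0701
```

```bash
python3 -c "
from h import *
n='top'
im,d=vision.get_image(n);W=world(n,d)
cv2.imwrite('pics/t11.png',cv2.resize(im[120:280,90:420],None,fx=2.4,fy=2.4)[:,:,::-1])
for l in ['tube_rack','vortexer','cold_block','reagent_bottle','tip_box','strip_rack','round_stand']:
        for r in vision.masks_of(n,l)[:3]:
            m=r['pixels']; P=W[m&(d>0)]
            z=np.percentile(P[:,2],90); Q=P[P[:,2]>z-.012]
            (c,s,a)=cv2.minAreaRect((Q[:,:2]*1000).astype(np.float32))
            print(n,l,round(r['p'],2),'ztop',z.round(3),'rect',np.round(c),np.round(s),round(a,1))
Q=W[165:195,205:250].reshape(-1,3);Q=Q[Q[:,2]>.07];print('bottle',np.median(Q,0),len(Q))
plan(506,-401.5,2,-5.8)
"
```

```text
top tube_rack 0.9 ztop 0.047 rect [558. 163.] [108.  59.] 85.0
top vortexer 0.7 ztop 0.058 rect [ 528. -136.] [99. 89.] 83.0
top cold_block 0.67 ztop 0.043 rect [499.   3.] [163.  75.] 13.3
top reagent_bottle 0.56 ztop 0.047 rect [558. 163.] [110.  59.] 84.8
top strip_rack 0.66 ztop 0.027 rect [ 364. -443.] [79. 46.] 32.5
top strip_rack 0.66 ztop 0.029 rect [ 568. -276.] [73. 44.] 72.6
top strip_rack 0.59 ztop 0.027 rect [ 475. -651.] [46. 82.] 56.2
bottle [ 0.42339724 -0.05850121  0.61960459] 195
row [-0.096 -0.034  3.017] [0.002 0.001 0.064] det 1.0 dist 151.0
```

View pics/t11.png

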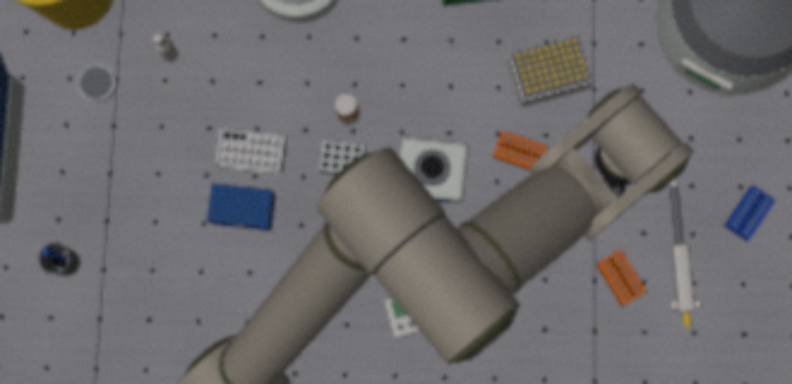

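>>> {"name": "send_rows", "arguments": {
  "targets": [
    [-0.05,-0.03,0.9,0,0,0,70],
    [-0.05,-0.03,1.8,0,0,0,70],
    [-0.05,-0.03,2.6,0,0,0,70],
    [-0.05,-0.03,2.9,0,0,0,70],
    [-0.05,-0.03,2.9,0,0,0,70]
  ]
}}

```text
time_s: 23.78
position: [0.5062, -0.4002, 0.0076]
tool_rot: [[0.093, 0.996, -0.0], [0.996, -0.093, 0.0], [0.0, -0.0, -1.0]]
ft_force: [0.2, -0.4, 0.6]
grip_width: 0.0697
```

```bash
python3 -c "
from h import *
n='top'
im,d=vision.get_image(n);W=world(n,d)
Q=W[190:222,170:212].reshape(-1,3);Q=Q[(Q[:,2]>.04)&(Q[:,2]<.1)];print('tip',cv2.minAreaRect((Q[:,:2]*1000).astype(np.float32)),np.median(Q[:,2]))
plan(506,-401.5,3,-5.8)
im,d=vision.get_image('scene');cv2.imwrite('pics/s12.png',cv2.resize(im[100:240,100:280],None,fx=4,fy=4)[:,:,::-1])
"
```

```text
tip ((463.74102783203125, 173.338623046875), (101.92567443847656, 63.697166442871094), 85.51333618164062) 0.049974429945281784
row [-0.017 -0.01   0.113] [0.009 0.009 0.056] det 1.0 dist 6.0
```

View pics/s12.png

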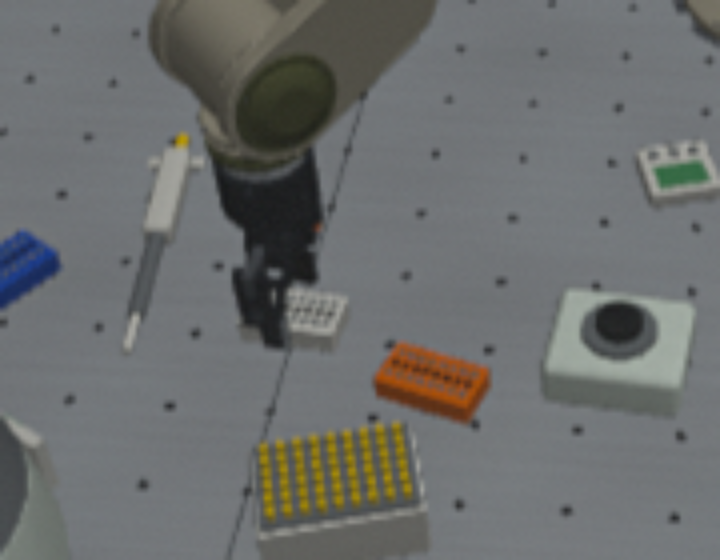

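```bash
python3 -c "
from h import *
for p in [(.506,-.4,.01),(.55,-.4,.01),(.51,-.38,.022),(.51,-.4,.022)]:
  print(p,(proj('scene',p)-[100,100])*4)
im,d=vision.get_image('scene');W=world('scene',d)
Q=W[160:195,150:195];m=(Q[...,2]>.012)&(Q[...,2]<.03)&(im[160:195,150:195].min(-1)>110);Q=Q[m];print(len(Q),cv2.minAreaRect((Q[:,:2]*1000).astype(np.float32)))
cv2.imwrite('pics/s13.png',cv2.resize(im[140:200,140:210],None,fx=10,fy=10,interpolation=2)[:,:,::-1])
"
```

```text
(0.506, -0.4, 0.01) [289.6489031  313.85069585]
(0.55, -0.4, 0.01) [278.14702219 352.85496393]
(0.51, -0.38, 0.022) [311.14136885 308.16242062]
(0.51, -0.4, 0.022) [286.62317083 306.79201266]
124 ((507.22430419921875, -395.78057861328125), (77.8696517944336, 49.697059631347656), 80.70142364501953)
```

View pics/s13.png

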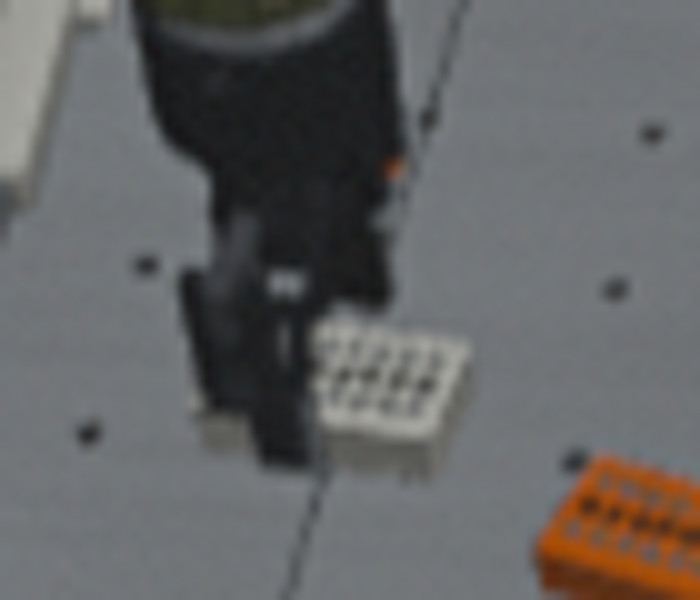

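>>> {"name": "send_rows", "arguments": {
  "targets": [
    [0.06,0,0.09,0,0,0,70],
    [0.06,0,0.09,0,0,0,70],
    [0.06,0,0.09,0,0,0,70]
  ]
}}

```text
time_s: 24.3
position: [0.5063, -0.3975, 0.0031]
tool_rot: [[0.094, 0.996, 0.0], [0.996, -0.094, -0.0], [-0.0, 0.0, -1.0]]
ft_force: [-0.4, -0.1, -0.6]
grip_width: 0.07
```

>>> {"name": "send_rows", "arguments": {
  "targets": [
    [0,0,0,0,0,0,0],
    [0,0,0,0,0,0,0],
    [0,0,0,0,0,0,0],
    [0,0,0,0,0,0,0],
    [0,0,0,0,0,0,0]
  ],
  "grip_force": 30
}}

```text
time_s: 24.92
position: [0.5064, -0.3976, 0.0031]
tool_rot: [[0.094, 0.996, 0.0], [0.996, -0.094, -0.0], [-0.0, 0.0, -1.0]]
ft_force: [0.5, 0.1, 3.3]
grip_width: 0.0441
```

>>> {"name": "send_rows", "arguments": {
  "targets": [
    [0,0,-1,0,0,0,0],
    [0,0,-2,0,0,0,0],
    [0,0,-3,0,0,0,0],
    [0,0,-3.6,0,0,0,0],
    [0,0,-3.6,0,0,0,0]
  ]
}}

```text
time_s: 25.55
position: [0.5067, -0.3979, 0.1847]
tool_rot: [[0.094, 0.996, 0.003], [0.996, -0.094, -0.003], [-0.003, 0.003, -1.0]]
ft_force: [0.1, 0.3, -1.1]
grip_width: 0.0442
```

```bash
python3 -c "
from h import *
s=status.observe();print(s['position'])
plan(464.3,174.3,185,-5.4)
im,d=vision.get_image('scene');cv2.imwrite('pics/s14.png',cv2.resize(im[60:200,130:270],None,fx=4,fy=4)[:,:,::-1])
"
```

```text
[ 0.50673169 -0.39786812  0.18473826]
row [11.314 -1.916 -0.042] [0.021 0.019 0.004] det 1.0 dist 574.0
```

View pics/s14.png

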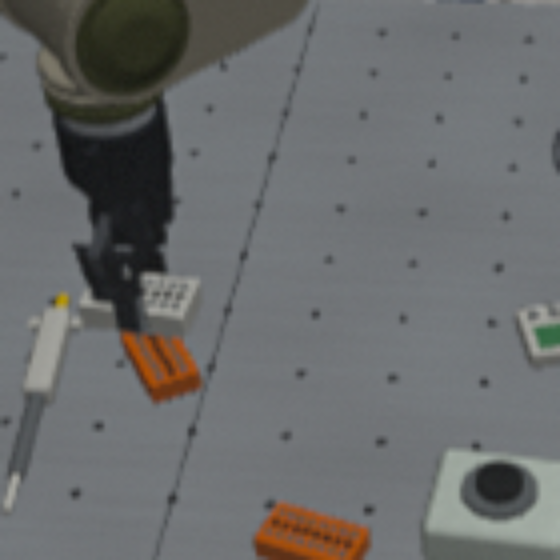

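>>> {"name": "send_rows", "arguments": {
  "targets": [
    [11.3,-1.92,0,0,0,0,0],
    [11.3,-1.92,0,0,0,0,0],
    [11.3,-1.92,0,0,0,0,0],
    [11.3,-1.92,0,0,0,0,0],
    [11.3,-1.92,0,0,0,0,0]
  ]
}}

```text
time_s: 26.22
position: [0.4818, -0.0836, 0.181]
tool_rot: [[0.094, 0.996, -0.003], [0.996, -0.094, 0.002], [0.001, -0.003, -1.0]]
ft_force: [0.3, 0.1, -0.3]
grip_width: 0.0445
```

```bash
python3 -c "
from h import *
plan(464.3,172.5,185,-5.4)
"
```

```text
row [ 5.067 -0.83  -0.071] [-0.024 -0.009  0.   ] det 1.0 dist 257.0
```

>>> {"name": "send_rows", "arguments": {
  "targets": [
    [5.07,-0.83,0,0,0,0,0],
    [5.07,-0.83,0,0,0,0,0],
    [5.07,-0.83,0,0,0,0,0],
    [5.07,-0.83,0,0,0,0,0],
    [5.07,-0.83,0,0,0,0,0]
  ]
}}

```text
time_s: 26.85
position: [0.4637, 0.1736, 0.181]
tool_rot: [[0.089, 0.996, -0.004], [0.996, -0.089, 0.0], [-0.0, -0.004, -1.0]]
ft_force: [-0.5, -0.2, -1.1]
grip_width: 0.0443
```

>>> {"name": "send_rows", "arguments": {
  "targets": [
    [0,0,1.0,0,0,0,0],
    [0,0,1.9,0,0,0,0],
    [0,0,1.9,0,0,0,0],
    [0,0,1.9,0,0,0,0]
  ]
}}

```text
time_s: 27.35
position: [0.4661, 0.17, 0.0887]
tool_rot: [[0.094, 0.996, 0.001], [0.996, -0.094, 0.0], [0.0, 0.001, -1.0]]
ft_force: [0.6, 0.3, 0.1]
grip_width: 0.0443
```

```bash
python3 -c "
from h import *
plan(464.3,172.5,55,-5.4)
for n,c in(('scene',(120,220,280,400)),('top',(150,250,150,260))):
  im,d=vision.get_image(n);cv2.imwrite('pics/%s15.png'%n,cv2.resize(im[c[0]:c[1],c[2]:c[3]],None,fx=6,fy=6,interpolation=2)[:,:,::-1])
"
```

```text
row [ 0.046 -0.041  0.674] [ 0.006 -0.001 -0.002] det 1.0 dist 34.0
```

View pics/scene15.png

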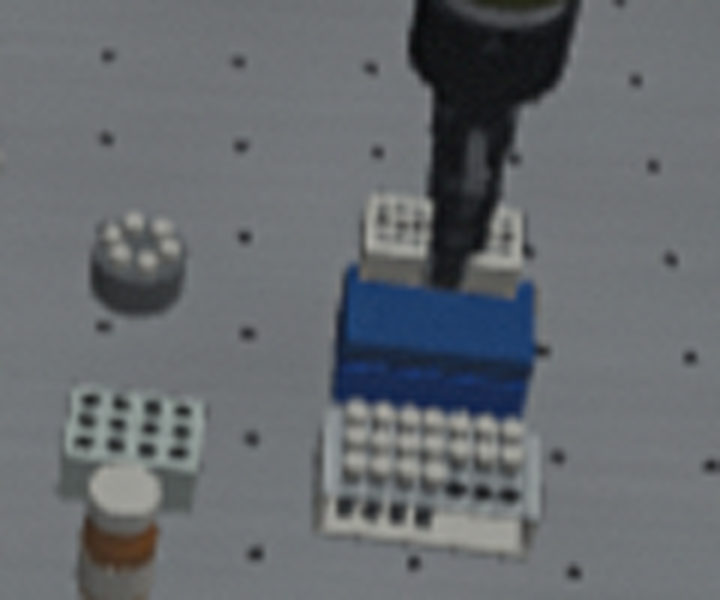

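View pics/top15.png

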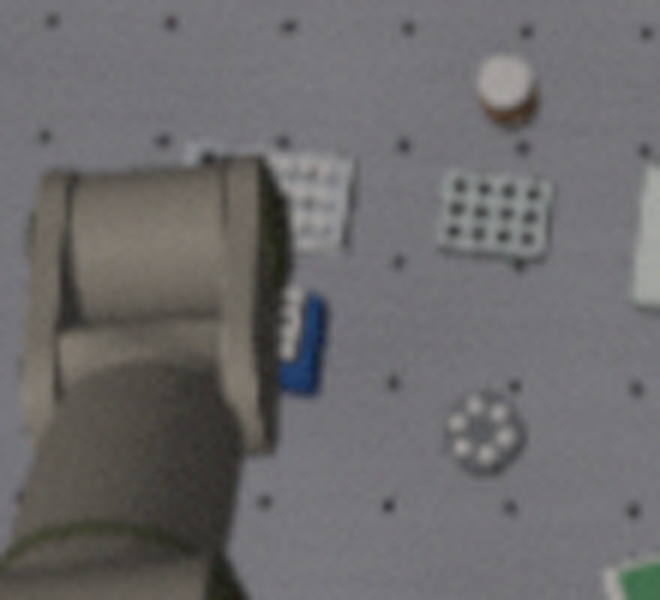

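```bash
cat >> h.py <<'E'
def onplane(n,u,v,z):
    m=vision.camera_model(n);K=m["camera_matrix"];T=np.linalg.inv(m["view"])
    r=T[:3,:3]@np.array([(u-K[0,2])/K[0,0],(v-K[1,2])/K[1,1],1]);o=T[:3,3];return (o+r*(z-o[2])/r[2])*1000
E
python3 -c "
from h import *
f=lambda a,b,z:onplane('scene',a/6+280,b/6+120,z)
a,b=f(362,278,.0856),f(520,297,.0856);print(a,b,(a+b)/2)
a,b=f(340,343,.05),f(532,358,.05);print(a,b,(a+b)/2)
a,b=f(352,270,.05),f(533,284,.05);print(a,b,(a+b)/2)
"
```

```text
[487.16223037 131.29293966  85.6       ] [495.07002888 210.80246807  85.6       ] [491.11612963 171.04770387  85.6       ]
[499.28167475 124.17395382  50.        ] [502.60162157 222.61950865  50.        ] [500.94164816 173.39673123  50.        ]
[442.92180881 133.34808192  50.        ] [446.34534568 228.72224954  50.        ] [444.63357724 181.03516573  50.        ]
```

>>> {"name": "send_rows", "arguments": {
  "targets": [
    [0.06,-0.02,0.3,0,0,0,0],
    [0.06,-0.02,0.6,0,0,0,0],
    [0.06,-0.02,0.64,0,0,0,0],
    [0.06,-0.02,0.64,0,0,0,0]
  ]
}}

```text
time_s: 27.95
position: [0.4653, 0.1735, 0.0568]
tool_rot: [[0.094, 0.996, 0.002], [0.996, -0.094, 0.0], [0.0, 0.002, -1.0]]
ft_force: [-0.6, -0.1, -1.2]
grip_width: 0.0442
```

>>> {"name": "send_rows", "arguments": {
  "targets": [
    [0,0,0.04,0,0,0,0],
    [0,0,0.04,0,0,0,0],
    [0,0,0.04,0,0,0,0]
  ]
}}

```text
time_s: 28.32
position: [0.4648, 0.1735, 0.054]
tool_rot: [[0.094, 0.996, 0.0], [0.996, -0.094, 0.0], [0.0, 0.0, -1.0]]
ft_force: [0.3, 0.4, -1.0]
grip_width: 0.0444
```

>>> {"name": "send_rows", "arguments": {
  "targets": [
    [0,0,0.02,0,0,0,0],
    [0,0,0.02,0,0,0,0],
    [0,0,0.02,0,0,0,0]
  ]
}}

```text
time_s: 28.7
position: [0.4648, 0.1735, 0.0531]
tool_rot: [[0.094, 0.996, 0.0], [0.996, -0.094, 0.0], [0.0, 0.0, -1.0]]
ft_force: [0.3, 0.6, 4.2]
grip_width: 0.0444
```

Contact on the lid; release.

>>> {"name": "send_rows", "arguments": {
  "targets": [
    [0,0,0,0,0,0,60],
    [0,0,0,0,0,0,60],
    [0,0,0,0,0,0,60],
    [0,0,-1.0,0,0,0,60],
    [0,0,-2.2,0,0,0,60]
  ]
}}

```text
time_s: 29.32
position: [0.4642, 0.1734, 0.1635]
tool_rot: [[0.094, 0.996, -0.003], [0.996, -0.094, -0.0], [-0.001, -0.003, -1.0]]
ft_force: [1.4, 0.3, -0.6]
grip_width: 0.0599
```

>>> {"name": "send_rows", "arguments": {
  "targets": [
    [-5,-1,-1,0,0,0,60],
    [-5,-1,-1,0,0,0,60],
    [-5,-1,-1,0,0,0,60],
    [-5,-1,-1,0,0,0,60],
    [-5,-1,-1,0,0,0,60]
  ]
}}

```text
time_s: 29.95
position: [0.391, -0.0735, 0.2135]
tool_rot: [[0.099, 0.995, 0.001], [0.995, -0.099, -0.001], [-0.001, 0.001, -1.0]]
ft_force: [-0.2, 1.3, 0.4]
grip_width: 0.0602
```

>>> {"name": "send_rows", "arguments": {
  "targets": [
    [-4,-1,0,0,0,0,60],
    [-4,-1,0,0,0,0,60],
    [-4,-1,0,0,0,0,60],
    [-4,-1,0,0,0,0,60],
    [-4,-1,0,0,0,0,60]
  ]
}}

```text
time_s: 30.58
position: [0.323, -0.2654, 0.2125]
tool_rot: [[0.095, 0.995, -0.0], [0.995, -0.095, 0.001], [0.001, -0.0, -1.0]]
ft_force: [-0.2, 0.0, -0.2]
grip_width: 0.0598
```

```bash
python3 -c "
from h import *
def rect(W,c,lo,hi,l):
    Q=W[c[0]:c[1],c[2]:c[3]].reshape(-1,3);Q=Q[(Q[:,2]>lo)&(Q[:,2]<hi)]
    r=cv2.minAreaRect((Q[:,:2]*1000).astype(np.float32));print(l,np.round(r[0],1),np.round(r[1]),round(r[2],1),len(Q),np.median(Q[:,2]).round(3))
im,d=vision.get_image('top');W=world('top',d)
cv2.imwrite('pics/t16.png',cv2.resize(im[140:240,160:310],None,fx=5,fy=5,interpolation=2)[:,:,::-1])
rect(W,(193,222,170,214),.04,.09,'tip');rect(W,(193,222,170,214),.064,.09,'strip');rect(W,(172,194,178,214),.035,.06,'rack')
rect(W,(176,197,220,246),.03,.05,'block');rect(W,(155,180,222,246),.06,.1,'bottle');rect(W,(172,208,254,288),.03,.09,'vortex');rect(W,(210,235,220,245),.02,.06,'stand')
im,d=vision.get_image('scene');W=world('scene',d)
cv2.imwrite('pics/s16.png',cv2.resize(im[130:230,230:400],None,fx=4.5,fy=4.5,interpolation=2)[:,:,::-1])
rect(W,(150,188,325,375),.055,.09,'strip s')
"
```

```text
tip [463.8 173.3] [101.  63.] 85.5 413 0.067
strip [464.2 170.2] [80. 45.] 84.5 236 0.072
rack [557.7 161.2] [104.  60.] 84.7 229 0.042
block [547.4  13.5] [70. 51.] 87.3 178 0.036
bottle [625.7   6.3] [31. 33.] 87.6 67 0.074
vortex [ 529.9 -134.3] [109.  99.] 85.3 667 0.043
stand [405.9  17. ] [48. 47.] 1.3 139 0.03
strip s [468.6 173.2] [80. 51.] 84.4 328 0.069
```

View pics/t16.png

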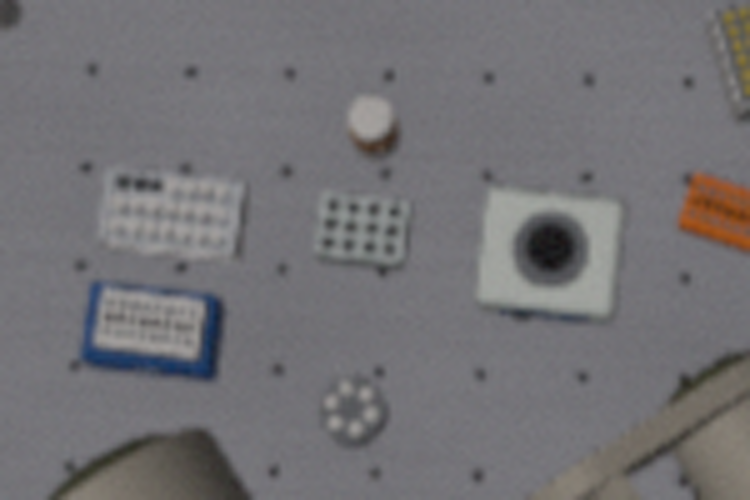

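View pics/s16.png

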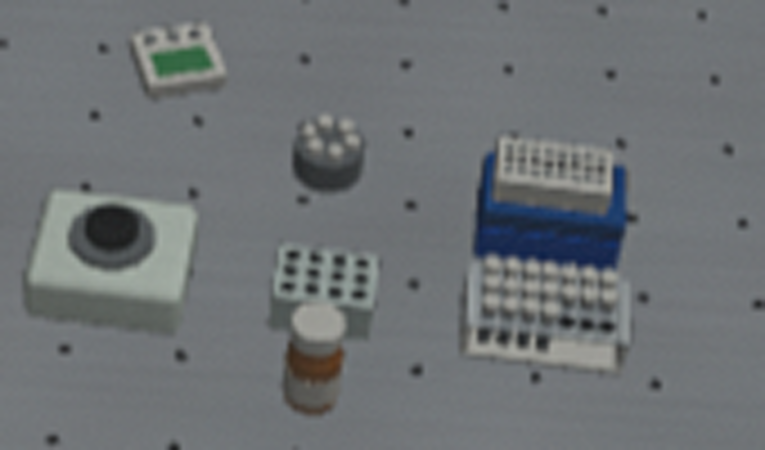

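```bash
python3 -c "
from rig import env,status
print(status.observe()['qvel'].round(2)); print(env.close_job())"
```

```text
[ 0.81 -0.39  0.18 -0.09  0.05 -0.26]
the job is handed in; nothing more can be done
None
```

The hood is laid out as asked and I handed the job in at about 31 s. `close_job` gives no verdict, so the results below are my own checks.

My last measurements from the top camera after the final release, with all four pieces in view and clear of the arm:

| Item | Measured | Allowed |
|---|---|---|
| Cooling block, off the midpoint between tube rack and mixer | about 4 mm | 14 mm |
| Reagent bottle, behind the block (centres) | 79 mm | 65–93 mm |
| Reagent bottle, off the block's axis | about 0 mm | 18 mm |
| Tip box, in front of the tube rack (centres) | about 95 mm | 82–110 mm |
| Tip box, off centre | about 1 mm | 15 mm |
| Strip rack, off centre on the lid | about 3 mm | 12 mm |

- **Alignment:** the block, tip box and strip rack measured parallel to the tube rack to within about 3°. All four pieces looked upright.
- **Bystanders:** I never touched them. Only the round stand was re-measured at the end, and it is still in place. The slim bottle, open tip box and pipette looked unmoved in the pictures.
- **Disagreement:** the two cameras differed by 4–8 mm in absolute position. I judged relative positions within one camera's view, and every result is well inside its limit.

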